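# Swing the filter funnel over the clean beaker and lower it in

## Task

Set up the filtration stand: with a fingertip, gently push the swing arm round its column until the funnel's outlet hangs over the middle of the empty beaker (not the one with soil), without pushing on the funnel itself. Then press the orange-handled feed lever behind the column down to its stop, so that the funnel's stem sinks into the mouth of the beaker, and leave it so. Only push: pinch and lift nothing, and leave the beakers and the other loose things where they stand.

Things in the scene. Friction and masses are not known exactly. Their poses are not given: they have to be found in the camera images.
- stand: fixed filtration stand: grey base plate (150 x 100 mm, top 15 mm up, from 105 mm in front of to 45 mm behind the column), column with a grey rack head (60 to 100 mm up) and above it a sliding steel spindle that carries the swing arm (hub of radius 17 mm, spindle's top 162 mm up when raised). Origin: on the column's axis at the worktop; z up, -x is the front, towards which the arm points at swing_arm = 0
- swing_arm (a joint): turn of the horizontal swing arm about the column's vertical axis, rad; 0 = arm along the stand's -x, positive = counterclockwise seen from above (from -x towards the stand's -y), limits +-1.6. It carries the funnel 178 mm from the axis; a push of 1 to 2 N at 100 mm turns it, and it stays where it is left
- push_point (a point): the place to push on: middle of the arm's bare steel rod (10 mm diameter, horizontal, its centre 143 mm above the worktop while raised), 100 mm from the column's axis. The rod is bare from 31 mm to 143 mm from the axis, where the funnel's rim begins; below it is only the base plate or the worktop
- funnel_outlet (a point): lower end of the funnel's stem (about 10 mm thick; count on about 22 mm at the level of the rim when lowered), on the funnel's axis, 178 mm from the column's axis; 82 mm above the worktop when raised, 56 mm when lowered
- filter_funnel: white plastic funnel in the ring at the arm's end, 69 mm across its rim, 73 mm high, fixed to the arm, wide mouth up. Origin: middle of its mouth, 155 mm above the worktop when raised (its own z points down). Do not push on it
- feed_lever (a joint): turn of the feed lever about a horizontal axis along the stand's y, 80 mm above the worktop, 30 mm in front of the column's axis, lever in the plane 31 mm to the left (+y) of it; rad, grows as the handle goes down. 0 = raised (start), handle pointing back (stand's +x) and 0.75 rad above level; at q it points 0.75 - q above level; stop at 1.0. By rack and pinion it lowers arm and funnel 26 mm per rad. It needs 2 to 4 N on the handle and stays where it is left
- lever_grip (a point): the place to press: on the centre line of the lever's orange handle (16 mm thick, from 85 to 133 mm from the lever's axis), 110 mm from the lever's axis; 155 mm above the worktop when raised, 53 mm at the stop. Nothing is below it but the worktop
- empty_beaker: loose clear empty glass beaker, 70 mm high, 52 mm in diameter (56 mm at the rim) with a small pouring lip. Origin: under it, 3 mm from its axis
- empty_mouth (a point): centre of the mouth (about 46 mm wide inside) of the empty beaker, 70 mm above the worktop; it lies 171 to 185 mm from the column's axis, to the left or right of the stand (about 1.2 rad of arm swing either way)
- soil_beaker: loose smaller glass beaker part filled with soil, 56 mm high, 42 mm in diameter, on the other side of the stand; a bystander. Origin: under it, near its axis
- black_marker: loose black marker pen, 139 mm long, lying on the worktop; a bystander
- timer: loose white lab timer, 62 x 66 x 18 mm, lying on the worktop; a bystander
- stopper_a: loose black rubber stopper, 24 mm wide, 25 mm high; a bystander
- stopper_b: loose orange rubber stopper, 29 mm wide, 25 mm high; a bystander
Mind the look-alikes: they are no part of the job. What is shaped like the empty_beaker but yellow is not meant.

How it is judged:
On the way:
1. the funnel's outlet hangs at rest within 14 mm of the middle of the empty beaker's mouth, still raised clear above it (horizontal distance between funnel_outlet and empty_mouth below 0.014 m and height (world z) of funnel_outlet above 0.074 m and velocity of joint swing_arm between -0.03 and 0.03 rad/s), for 0.2 s.
At the end, for the whole second after the job is handed in: The funnel's stem stands at rest in the empty beaker's mouth: outlet within 14 mm (horizontally) of the mouth's middle and below 62 mm height (rim at 70), feed lever at 0.9 rad or more (stop 1.0), both beakers within 15 mm of where they began (horizontal distance between funnel_outlet and empty_mouth below 0.014 m and value of joint feed_lever above 0.9 rad and height (world z) of funnel_outlet below 0.062 m and velocity of joint swing_arm between -0.03 and 0.03 rad/s and distance of each of empty_beaker, soil_beaker from where it was at the start of the episode below 0.015 m); the robot touches nothing.
It fails at once if a beaker is shoved or lifted by more than 15 mm, or tipped (distance of any of empty_beaker, soil_beaker from where it was at the start of the episode above 0.015 m or angle between any of empty_beaker, soil_beaker's own z axis and vertical above 0.3 rad).
It fails at once if the funnel itself is pushed (over 2 N) (contact force between any of the fingers, the arm and filter_funnel above 2 N).
It fails at once if the fingers press or pinch the swing arm or the lever with more than 30 N (contact force between the fingers and swing_arm above 30 N or contact force between the fingers and feed_lever above 30 N).
It fails at once if the marker, the timer or a stopper is moved by more than 20 mm (distance of any of black_marker, timer, stopper_a, stopper_b from where it was at the start of the episode above 0.02 m).
It also fails if it takes over 51 s, if anything falls off the work surface, if the arm or the gripper's body presses on something with over 40 N, if the wrist force passes 120 N, or if a joint passes its speed limit or range.

## Robot

A 6-joint arm with a two-finger parallel gripper is mounted at the origin on a cart in front of the work surface, level with it; the furniture and walls round the work are solid. World frame = base frame: x ahead of the robot, y to its left, z up, the work surface at z = 0. Lengths are in m, angles in rad, forces in N, time in s.
With the tool pointing down it reaches from about 0.3 to 0.875 m from the base axis. Payload 6.4 kg.
Tool frame: the origin (TCP) lies between the finger pads; the fingertips stand 19 mm ahead of it and the grasp point (between the pads) is the TCP; z points along the fingers, y is the direction in which the jaws open and shut (so a half turn about z gives the same grasp; the last joint's range is limited). The gripper opens to 85 mm and grips with 20 to 120 N. Pads are 22 mm wide; open, the fingers measure 114 mm over their backs; the gripper's body (76 mm by 85 mm) begins 54 mm behind the grasp point. The pads swing forward as they close: fully open they stand 13 mm farther back than shut.
Start: joints at [1.032, 0.181, 1.607, -0, 1.354, -0.206], TCP at [0.188, 0.543, 0.25] pointing down, gripper open.
Joint ranges: [-2.99, 2.99], [-0.89, 2.07], [0.3, 2.58], [-1.14, 4.28], [0, 2.63], [-3.12, 3.12]. Speed limits (rad/s): [2.57, 2.57, 3.01, 3.14, 3.14, 3.14].

## Interface

Orientations are given as a unit quaternion [w, x, y, z].
In Python, from bench import * gives the robot as it stands.
- The arm moves only by the tool apply_moves, never from a script. Its argument "moves" is a list that holds one entry, the list of rows, each a list of 7 numbers: the shift along the tool's x, y, z in cm, then the turn, a rotation vector about the tool's x, y, z in rad, then the opening, from 0 (shut) to 1 (fully open). A call has 1 to 8 rows; each row is the pose to reach, as a shift and turn from the pose commanded when the call began, along the tool's axes at that moment; what a row does not reach only later rows make up. A row lasts 1/10 s, in which the tool goes at most 50 mm and 8.59 degrees, less where a joint would pass 70% of its speed; a pose out of reach is approached as far as the arm can. A call with a gripper value outside its range is refused whole. The fingers move at their own pace and stop on an object; the grip force is fixed at half the most. Time passes only in rows, so rows that repeat a pose let the fingers close. It gives the time, the measured TCP pose, the force and the opening at its end, in the units of the state.
- get_obs(): the state, without advancing time (a new reading comes with each control period).
- camera(name): name is "scene" or "top" or "wrist"; returns the picture (480x640x3 uint8, red, green, blue); there is no depth.
- get_calibration(name): a dict with "vertical_fov" (degrees; the focal length in pixels is half the picture's height over the tangent of half this angle, whatever the lens; pixels are square), "cx", "cy" (the principal point, pixels), "R" (3x3) and "t" (3): a world point X has camera coordinates R X + t. Camera axes: x right, y down, z forward; pixel columns grow to the right and rows downward; lengths in m; the calibration is good to about 2 mm. A picture is of the moment at which its call begins: read the wrist's pose just before it. get_calibration takes no time and is no camera call; for the wrist camera it gives the pose at the moment of the call.
- hand_in(): hands the job in, once; it reports no verdict.
The state is a dict: "time_s": time; "q": joint angles; "dq": joint speeds; "joint_efforts": joint torques, N m; "eef_pos": TCP position; "eef_rot": TCP orientation; "wrist_force": force on the tool from outside, world axes, zero at the start; "torque": the same for the moment, N m; "opening": opening from 0.0 (shut) to 1.0 (fully open).
Only numpy, scipy, OpenCV 4.12 (cv2) and the standard library are available. Lean on these libraries where they do the work, as an engineer would, in place of code of your own. Each camera call takes 0.05 s, during which the arm holds its last target. There are 200 camera calls.

## Working session

There is one attempt and no reset: what is moved stays moved. The work goes in short steps, Python scripts to look and compute and a tool call to move; the robot and the scene stay as the last step left them, time stands still between calls to the robot, and variables do not carry over. Pictures are saved under pics/ and viewed, about 8 in all and at most 12, crops included, and the job is handed in when it is done.

Besides the shell and the picture viewer there is one more tool, called after "Call:" as name([rows], argument=value, ...), one row to a line, values as JSON. apply_moves: Moves the arm, as the interface text tells. Its arguments: {"type":"object","properties":{"moves":{"type":"array","items":{"type":"array","items":{"type":"array","items":{"type":"number"}}}}},"required":["moves"]}

```bash
mkdir -p pics; ls
python3 - <<'E'
from bench import *
import cv2
for n in("scene","top"):
    im=camera(n); cv2.imwrite(f"pics/{n}0.png",im[:,:,::-1]); c=get_calibration(n); print(n,c)
o=get_obs();print(o)
E
```

```text
pics
scene {'vertical_fov': 44.873556195247524, 'cx': 321.7113847814694, 'cy': 242.2556674503402, 'R': array([[ 0.82137083, -0.57016059, -0.01633582],
       [-0.28544409, -0.38607684, -0.87719231],
       [ 0.4938336 ,  0.72516314, -0.47986123]]), 't': array([-0.42399473,  0.27224526,  1.07234652])}
top {'vertical_fov': 44.46531713609285, 'cx': 317.7557479727265, 'cy': 234.79915741678894, 'R': array([[-0.02451228, -0.99959653, -0.01435009],
       [-0.98401496,  0.02665796, -0.1760793 ],
       [ 0.1763908 ,  0.00980459, -0.98427138]]), 't': array([0.04428093, 0.52037911, 1.36405476])}
{'time_s': 0.1, 'q': array([ 1.03169816e+00,  1.81459087e-01,  1.60790501e+00,  1.11271631e-05,
        1.35382320e+00, -2.06346802e-01]), 'dq': array([ 3.22914598e-06, -1.39619845e-04, -3.31539896e-03, -5.33047298e-04,
        2.54861879e-04, -4.92493025e-04]), 'joint_efforts': array([ 9.66983062e-04, -4.45881057e+01, -3.52237558e+01, -1.60639161e-04,
        4.09796834e-03,  1.53922349e-05]), 'eef_pos': array([0.18757939, 0.54304466, 0.24947999]), 'eef_rot': array([-2.95405862e-04,  1.65610305e-01,  9.86190951e-01, -7.40599236e-04]), 'wrist_force': array([-0.55276922,  0.4152803 , -0.32596043]), 'torque': array([-0.01153448,  0.01754914,  0.00305094]), 'opening': 0.9970001336693328}
```

View pics/scene0.png

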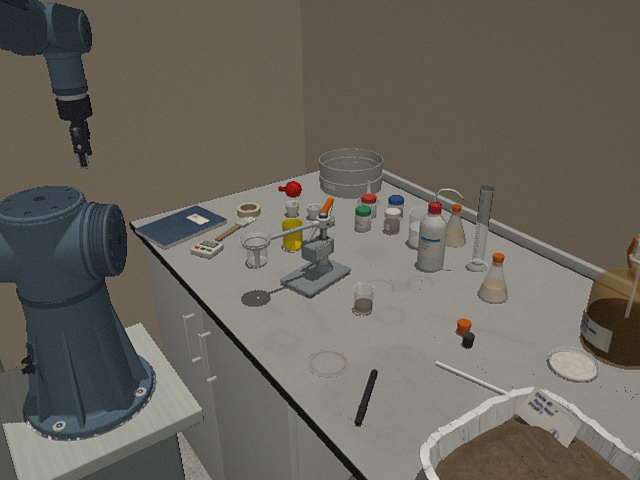

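View pics/top0.png

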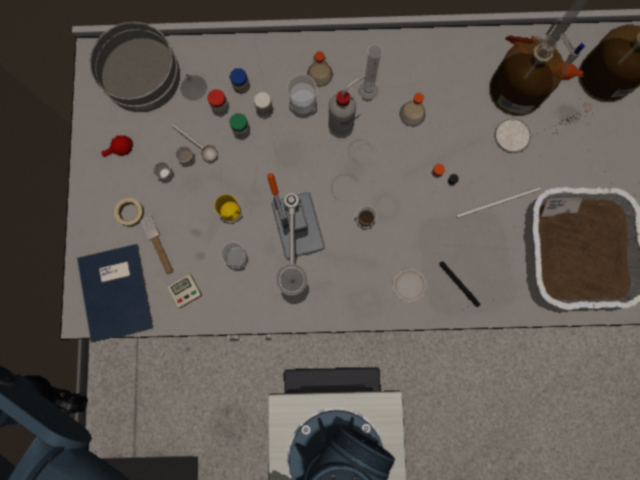

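The top view shows the stand with its spindle at about (291,200) and the arm reaching to the funnel at (292,283). There are three candidate beakers: clear at (235,256), yellow at (228,208) and one with soil at (366,217). The clear one at (235,256) fits because it is uncoloured and empty. I'll confirm it in an enlarged crop.

```bash
cat > h.py <<'E'
import numpy as np
def ray(c,u,v,z,H=480):
    f=H/2/np.tan(np.radians(c["vertical_fov"])/2)
    d=c["R"].T@np.array([(u-c["cx"])/f,(v-c["cy"])/f,1]); o=-c["R"].T@c["t"]
    return o+d*(z-o[2])/d[2]
def proj(c,X,H=480):
    f=H/2/np.tan(np.radians(c["vertical_fov"])/2)
    p=c["R"]@np.array(X)+c["t"]; return np.array([c["cx"]+f*p[0]/p[2],c["cy"]+f*p[1]/p[2]])
E
python3 - <<'E'
from bench import *
from h import *
import cv2
im=cv2.imread("pics/top0.png"); cv2.imwrite("pics/topc.png",cv2.resize(im[160:310,200:400],None,fx=4,fy=4,interpolation=cv2.INTER_CUBIC))
im=cv2.imread("pics/scene0.png"); cv2.imwrite("pics/scenec.png",cv2.resize(im[185:325,220:390],None,fx=4,fy=4,interpolation=cv2.INTER_CUBIC))
c=get_calibration("top")
for n,u,v,z in(("spindle",291,199,.162),("funnel",292,282,.155),("beaker",235,256,.07),("soil",366,217,.056)):print(n,ray(c,u,v,z))
E
```

```text
spindle [0.58327735 0.08731419 0.162     ]
funnel [0.39870574 0.08858575 0.155     ]
beaker [0.47177919 0.22639241 0.07      ]
soil [ 0.55982627 -0.08587662  0.056     ]
```

View pics/topc.png

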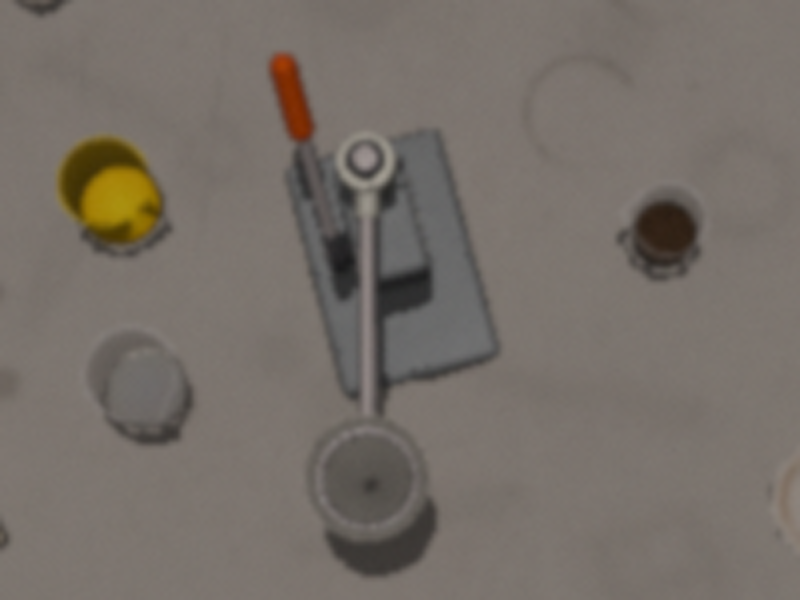

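View pics/scenec.png

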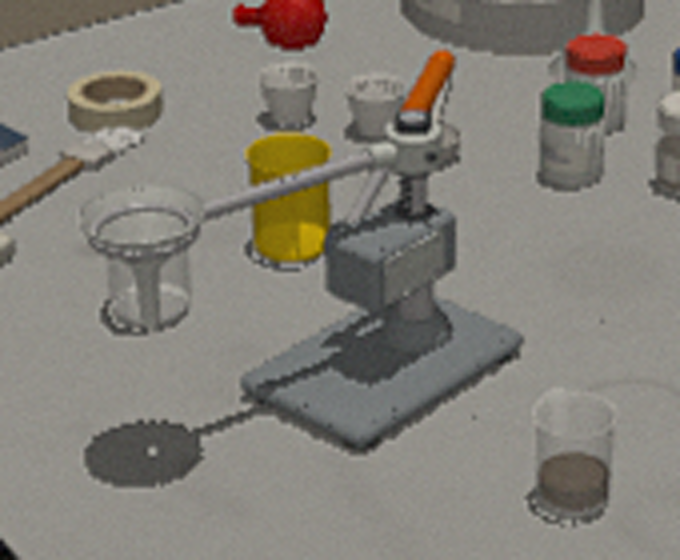

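The crops confirm it. The clear empty beaker has its rim centre at about crop (132,372), which is top (233,253), and its base at about crop (148,398). The yellow one is at (228,208). The soil beaker is on the right at (366,217). Next I'll compute the geometry and check it against the given sizes.

Run:
```python
from bench import *
from h import *
c=get_calibration("top");s=get_calibration("scene")
P=lambda u,v,z:ray(c,200+(u+.5)/4-.5,160+(v+.5)/4-.5,z)
S=lambda u,v,z:ray(s,220+(u+.5)/4-.5,185+(v+.5)/4-.5,z)
col=P(366,158,.162);fun=P(367,480,.155)
rim=P(132,372,.07);base=P(148,398,0)
print("col",col,"fun",fun,np.linalg.norm((fun-col)[:2]))
print("rim",rim,"base",base,"base scene",S(148,308,0),"rim-col",np.linalg.norm((rim-col)[:2]),np.linalg.norm((base-col)[:2]))
cs=[P(*p,.015) for p in((290,178),(345,396),(497,352),(437,130))]
for a in cs:print("corner",a)
e=cs[0]-cs[1]+cs[3]-cs[2];yaw=np.arctan2(e[1],e[0]);print("yaw",yaw,"len",np.linalg.norm(e)/2)
X=np.array([np.cos(yaw),np.sin(yaw),0]);Y=np.array([-X[1],X[0],0])
pc=sum(cs)/4;print("col from plate",pc+.03*X)
for q in(0,1):
  for r in(85,110,133):
    a=.75-q;w=col*[1,1,0]+X*(-.03+r/1e3*np.cos(a))+.031*Y+[0,0,.08+r/1e3*np.sin(a)]
    print(q,r,w,"crop px",(proj(c,w)-[200,160])*4,(proj(s,w)-[220,185])*4)
b=rim[:2]*.5+base[:2]*.5
th0=np.arctan2(*(fun-col)[1::-1]);th1=np.arctan2(*(b-col[:2])[::-1]);print("th",th0,th1%6.283)
for th in(th0,th1):print("push rod pt",col[:2]+.095*np.array([np.cos(th),np.sin(th)]))
```

```text
col [0.5829835  0.08704027 0.162     ] fun [0.40394055 0.08986539 0.155     ] 0.17906523554517353
rim [0.47994961 0.23199581 0.07      ] base [0.47409861 0.23310778 0.        ] base scene [0.47375728 0.22786839 0.        ] rim-col 0.1778428825303088 0.18218571921423354
corner [0.60740817 0.14253133 0.015     ]
corner [0.47003343 0.11041288 0.015     ]
corner [0.49471408 0.0169724  0.015     ]
corner [0.63549654 0.05062005 0.015     ]
yaw 0.23217144324904176 len 0.14291309154913634
col from plate [0.58110813 0.0870369  0.015     ]
0 85 [0.60718044 0.12461597 0.13793929] crop px [300.32303802 126.89031783] [409.21163663 112.1733249 ]
0 110 [0.62498186 0.12882485 0.15498026] crop px [289.8922258   88.89739367] [429.03875886  76.51983525]
0 133 [0.64135917 0.13269702 0.17065796] crop px [280.10478817  53.24788068] [447.18823047  43.88312726]
1 85 [0.62680342 0.12925553 0.05897066] crop px [303.50131854 128.01486927] [432.84204001 215.68473338]
1 110 [0.65037631 0.13482898 0.05278556] crop px [294.74344132  93.1388587 ] [458.338469   210.37508835]
1 133 [0.67206337 0.13995656 0.04709527] crop px [286.79703587  61.49432732] [481.22883175 205.60815801]
th 3.1258149454390005 2.2001893822660645
push rod pt [0.48799532 0.08853909]
push rod pt [0.52706134 0.16383684]
```

Call:
apply_moves([
  [[-2,-1.7,0,0,0,0,0],[-5,-4.3,0,0,0,0,0],[-8.5,-7.2,0,0,0,0,0],[-12,-10.2,0,0,0,0,0],[-15.5,-13.2,0,0,0,0,0],[-19,-16.2,0,0,0,0,0],[-22,-18.7,0,0,0,0,0],[-25,-21.2,0,0,0,0,0]],
])

```text
time_s: 0.9
eef_pos: [0.3552, 0.2598, 0.2501]
eef_rot: [-0.0, 0.166, 0.986, -0.0]
wrist_force: [-0.5, -1.0, -0.5]
opening: -0.001
```

Call:
apply_moves([
  [[-3.5,-3,0,0,0,0,0],[-7,-6,0,0,0,0,0],[-10.5,-9,0,0,0,0,0],[-14,-12,0,0,0,0,0],[-17,-14.5,0,0,0,0,0],[-19,-16.2,0,0,0,0,0],[-19.5,-16.6,0,0,0,0,0],[-19.5,-16.6,0,0,0,0,0]],
])

```text
time_s: 1.7
eef_pos: [0.4848, 0.0404, 0.2498]
eef_rot: [-0.001, 0.167, 0.986, 0.0]
wrist_force: [0.6, 0.8, 0.6]
opening: 0.001
```

Call:
apply_moves([
  [[0,0,2,0,0,0,0],[0,0,4.5,0,0,0,0],[0,0,7,0,0,0,0],[0,0,9,0,0,0,0],[0,0,10,0,0,0,0],[0,0,10.3,0,0,0,0],[0,0,10.3,0,0,0,0]],
])

```text
time_s: 2.4
eef_pos: [0.4849, 0.0415, 0.1476]
eef_rot: [0.0, 0.165, 0.986, 0.0]
wrist_force: [0.5, -0.5, -0.3]
opening: -0.003
```

Run:
```python
from bench import *
import cv2
a=camera("top")[160:310,200:400];b=camera("wrist")
cv2.imwrite("pics/m1.png",np.hstack([cv2.resize(a,(533,400)),cv2.resize(b,(267,200))[:, :].repeat(1,0) if 0 else cv2.copyMakeBorder(cv2.resize(b,(267,200)),0,200,0,0,0)])[:,:,::-1]) if 'np' in globals() else print("nonp")
```

```text
nonp
```

```bash
cat >> h.py <<'E'
col=np.array([.583,.087])
def arc(th,off=.020,r=.095):
    return col+r*np.array([np.cos(th),np.sin(th)])-off*np.array([np.sin(th),-np.cos(th)])
def tool(p,o,z=None):
    from scipy.spatial.transform import Rotation as R
    w,x,y,zz=o["eef_rot"];d=np.array([*p,o["eef_pos"][2] if z is None else z])-o["eef_pos"]
    return np.round(R.from_quat([x,y,zz,w]).inv().apply(d)*100,2)
E
python3 - <<'E'
from bench import *
from h import *
o=get_obs()
for th in(3.126,3.05,2.97,2.89,2.81,2.73,2.65,2.57,2.49,2.41,2.35,2.30,2.25,2.2):print(th,arc(th),tool(arc(th),o))
E
```

```text
3.126 [0.48769971 0.06848367] [ 0.7   2.66 -0.  ]
3.05 [0.48656892 0.07577297] [ 1.04  3.31 -0.  ]
2.97 [0.48598013 0.08351514] [ 1.35  4.03 -0.  ]
2.89 [0.48601193 0.0912796 ] [ 1.6   4.76 -0.  ]
2.81 [0.48666413 0.09901669] [ 1.79  5.52 -0.  ]
2.73 [0.48793255 0.1066769 ] [ 1.92  6.28 -0.  ]
2.65 [0.48980908 0.11421126] [ 1.99  7.05 -0.  ]
2.57 [0.49228171 0.12157155] [ 2.    7.83 -0.  ]
2.49 [0.49533463 0.12871071] [ 1.94  8.6  -0.  ]
2.41 [0.49894831 0.13558305] [1.82 9.37 0.  ]
2.35 [0.50201279 0.14053571] [1.7  9.94 0.  ]
2.3 [0.50478967 0.14451647] [ 1.56 10.41  0.  ]
2.25 [0.50776204 0.14835348] [ 1.41 10.87  0.  ]
2.2 [0.51092247 0.15203714] [ 1.23 11.32  0.  ]
```

Call:
apply_moves([
  [[0.7,1.3,0,0,0,0,0],[0.8,2.2,0,0,0,0,0],[0.9,2.7,0,0,0,0,0],[1.05,3.2,0,0,0,0,0],[1.2,3.6,0,0,0,0,0],[1.35,4.0,0,0,0,0,0],[1.5,4.4,0,0,0,0,0],[1.6,4.8,0,0,0,0,0]],
])

```text
time_s: 3.3
eef_pos: [0.4856, 0.0916, 0.1473]
eef_rot: [0.0, 0.166, 0.986, -0.0]
wrist_force: [0.4, -1.7, -0.4]
opening: -0.0
```

Call:
apply_moves([
  [[0.1,0.4,0,0,0,0,0],[0.2,0.8,0,0,0,0,0],[0.3,1.2,0,0,0,0,0],[0.35,1.6,0,0,0,0,0],[0.4,2.0,0,0,0,0,0],[0.4,2.4,0,0,0,0,0],[0.4,2.7,0,0,0,0,0],[0.4,3.0,0,0,0,0,0]],
])

```text
time_s: 4.1
eef_pos: [0.4915, 0.1214, 0.1472]
eef_rot: [-0.0, 0.166, 0.986, -0.0]
wrist_force: [-0.4, -1.7, -0.8]
opening: -0.002
```

Run:
```python
from bench import *
import cv2, numpy as np
a=camera("top");cv2.imwrite("pics/top1.png",a[:,:,::-1])
b=camera("scene");cv2.imwrite("pics/sc1.png",b[:,:,::-1])
v=np.hstack([cv2.resize(x,(400,400),interpolation=cv2.INTER_CUBIC) for x in (a[170:300,200:330],b[185:315,210:340])])
cv2.imwrite("pics/v1.png",v[:,:,::-1])
```

```text
(no output)
```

View pics/v1.png

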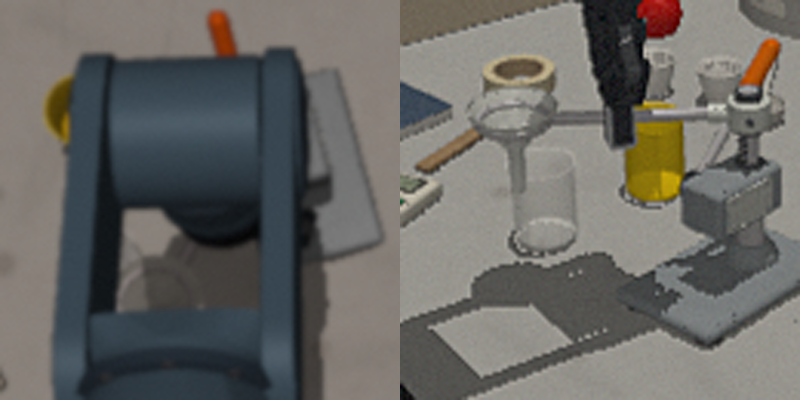

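The rod is moving, with the fingertip on it at about (620,130) in the right half. The stem end is at about (518,192) and the empty beaker's rim centre at about (545,163). The top view is hidden by the arm.

Run:
```python
from bench import *
from h import *
s=get_calibration("scene")
S=lambda u,v,z:ray(s,210+(u-400)*.325,185+v*.325,z)
for n,p in dict(outlet=(518,192,.082),rim=(545.5,163,.07),base=(544,236,0),mouth=(513,110,.155)).items():
    w=S(*p);d=w[:2]-col;print(n,w,np.linalg.norm(d),np.arctan2(d[1],d[0]))
c=get_calibration("top"); 
o=get_obs()
for th in(2.57,2.49,2.41,2.35,2.30,2.25,2.2,2.17,2.14,2.1):print(th,tool(arc(th),o))
```

```text
outlet [0.42686076 0.1718797  0.082     ] 0.17771895281715647 2.643664466327544
rim [0.47719844 0.22066272 0.07      ] 0.17046904314522876 2.240367384826972
base [0.47393254 0.22727667 0.        ] 0.17768864999715667 2.231676849142552
mouth [0.42561413 0.16560754 0.155     ] 0.17592457621192237 2.6783792160391267
2.57 [-0.07  0.03 -0.  ]
2.49 [-0.13  0.8   0.  ]
2.41 [-0.25  1.57  0.  ]
2.35 [-0.37  2.14  0.  ]
2.3 [-0.51  2.6   0.  ]
2.25 [-0.66  3.06  0.  ]
2.2 [-0.84  3.52  0.  ]
2.17 [-0.96  3.78  0.  ]
2.14 [-1.08  4.04  0.  ]
2.1 [-1.26  4.39  0.  ]
```

Call:
apply_moves([
  [[-0.05,0.4,0,0,0,0,0],[-0.12,0.8,0,0,0,0,0],[-0.2,1.2,0,0,0,0,0],[-0.28,1.6,0,0,0,0,0],[-0.38,2.0,0,0,0,0,0],[-0.48,2.4,0,0,0,0,0],[-0.6,2.8,0,0,0,0,0],[-0.7,3.1,0,0,0,0,0]],
])

```text
time_s: 5.0
eef_pos: [0.5084, 0.1484, 0.1472]
eef_rot: [-0.0, 0.166, 0.986, -0.0]
wrist_force: [-0.3, -1.8, -0.7]
opening: -0.005
```

Run:
```python
from bench import *
import cv2, numpy as np
b=camera("scene");cv2.imwrite("pics/sc2.png",b[:,:,::-1])
cv2.imwrite("pics/v2.png",cv2.resize(b[200:280,220:320],(800,640),interpolation=cv2.INTER_CUBIC)[:600,:,::-1])
```

```text
(no output)
```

View pics/v2.png

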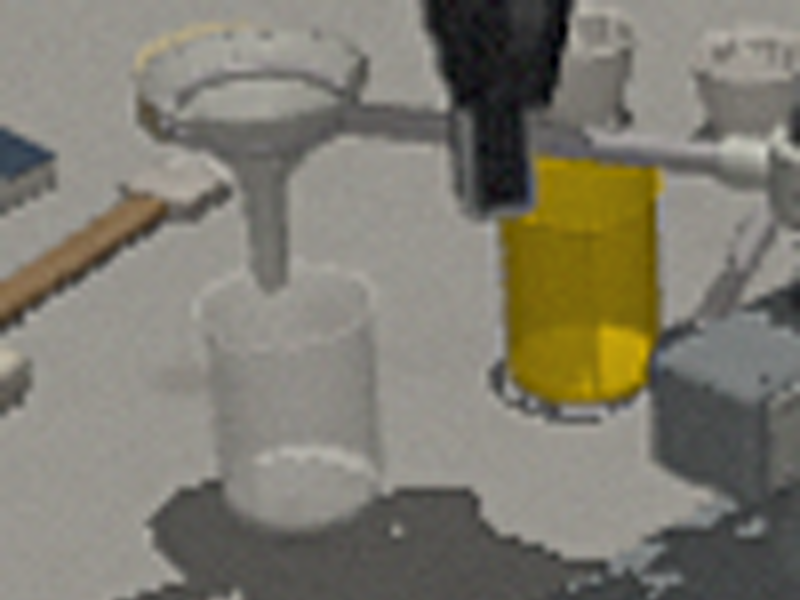

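Run:
```python
from bench import *
from h import *
s=get_calibration("scene")
S=lambda u,v,z:ray(s,220+u/8-.44,200+v/8-.44,z)
for n,p in dict(outlet=(271,287,.082),rim=(289,306,.07),rimL=(203,306,.07),rimR=(380,306,.07),rimT=(289,263,.07),rimB=(289,350,.07),base=(302,488,0)).items():
    w=S(*p);d=w[:2]-col;print(n,w,np.linalg.norm(d),np.arctan2(d[1],d[0]))
o=get_obs()
for th in(2.25,2.2,2.17,2.14,2.1,2.06):print(th,tool(arc(th),o))
```

```text
outlet [0.46574096 0.2176931  0.082     ] 0.17558578473328568 2.302067356801767
rim [0.47442667 0.22378449 0.07      ] 0.17463723203340747 2.241717531109326
rimL [0.45297859 0.23966027 0.07      ] 0.20052612069760536 2.2762790125078234
rimR [0.49709182 0.20700784 0.07      ] 0.14758759544752378 2.1920839925717583
rimT [0.48840508 0.24893016 0.07      ] 0.1875355294782778 2.099495613586261
rimB [0.46061268 0.19893458 0.07      ] 0.165855375478271 2.4007734277913384
base [0.47777148 0.23150757 0.        ] 0.17876095659077731 2.2001902683378467
2.25 [ 0.07 -0.06 -0.  ]
2.2 [-0.11  0.39  0.  ]
2.17 [-0.22  0.66  0.  ]
2.14 [-0.35  0.92  0.  ]
2.1 [-0.53  1.26  0.  ]
2.06 [-0.72  1.6   0.  ]
```

Call:
apply_moves([
  [[-0.07,0.2,0,0,0,0,0],[-0.14,0.4,0,0,0,0,0],[-0.2,0.58,0,0,0,0,0],[-0.25,0.72,0,0,0,0,0],[-0.25,0.72,0,0,0,0,0],[-0.25,0.72,0,0,0,0,0]],
])

```text
time_s: 5.65
eef_pos: [0.513, 0.1542, 0.1473]
eef_rot: [0.0, 0.166, 0.986, 0.0]
wrist_force: [-0.3, -1.6, 0.3]
opening: 0.001
```

Call:
apply_moves([
  [[0,-0.5,0,0,0,0,0],[0,-1.5,0,0,0,0,0],[0,-3,0,0,0,0,0],[0,-3,-3,0,0,0,0],[0,-3,-7,0,0,0,0],[0,-3,-11,0,0,0,0],[0,-3,-13,0,0,0,0],[0,-3,-13,0,0,0,0]],
])

```text
time_s: 6.45
eef_pos: [0.5048, 0.1248, 0.2812]
eef_rot: [0.004, 0.166, 0.986, 0.001]
wrist_force: [0.0, -0.6, -0.3]
opening: 0.003
```

Run:
```python
from bench import *
import cv2, numpy as np
from h import *
b=camera("scene");cv2.imwrite("pics/sc3.png",b[:,:,::-1])
a=camera("top");cv2.imwrite("pics/top3.png",a[:,:,::-1])
l=cv2.resize(b[200:275,220:295],(450,450),interpolation=cv2.INTER_CUBIC)
r=cv2.resize(a[160:300,200:300],(321,450),interpolation=cv2.INTER_CUBIC)
cv2.imwrite("pics/v3.png",np.hstack([l,r])[:,:,::-1])
```

```text
(no output)
```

View pics/v3.png

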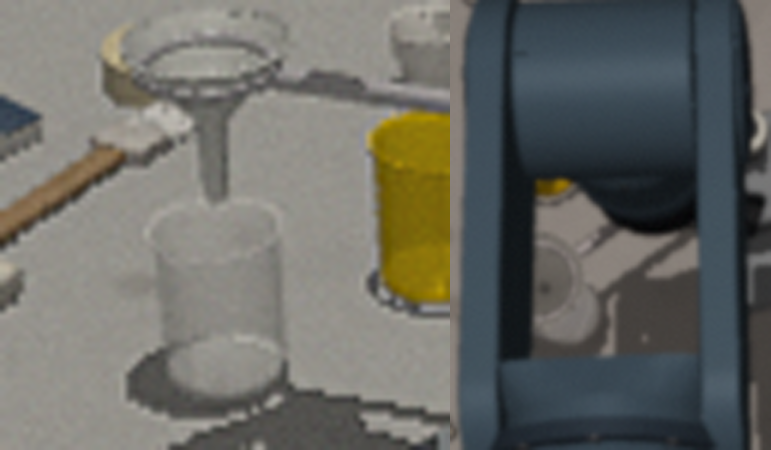

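Run:
```python
from bench import *
from h import *
s=get_calibration("scene");t=get_calibration("top")
S=lambda u,v,z:ray(s,220+u/6-.42,200+v/6-.42,z)
T=lambda u,v,z:ray(t,200+(u-450)/3.21-.35,160+v/3.21-.35,z)
for n,w in dict(outlet=S(214,202,.082),mouth=S(205,51,.155),rim=S(217,230,.07),base=S(227,367,0),Tfun_dot=T(545,287,.085),).items():
    d=w[:2]-col;print(n,w,np.linalg.norm(d),np.arctan2(d[1],d[0]))
o=get_obs()
X=np.array([np.cos(.245),np.sin(.245)]);Y=np.array([-X[1],X[0]])
for q,r in((0,115),(.25,115),(.5,115),(.75,115),(1,115)):
    a=.75-q;p=col+X*(-.03+r/1e3*np.cos(a))+.031*Y;print(q,p,.08+r/1e3*np.sin(a)+.008/np.cos(a),tool(p,o))
```

```text
outlet [0.47492834 0.22515617 0.082     ] 0.17540413186296744 2.2346154761357675
mouth [0.47149934 0.21565689 0.155     ] 0.17024979567915222 2.2848782735235433
rim [0.47428557 0.22321856 0.07      ] 0.1742823116005603 2.2443704552406416
base [0.47752463 0.23053055 0.        ] 0.17811813939520393 2.2045395368648166
Tfun_dot [0.4862836  0.23753469 0.085     ] 0.17892667612517593 2.1418710266540253
0 [0.62800808 0.13020728] 0.16932206640006123 [-11.66   4.6    0.  ]
0.25 [0.64428483 0.13427684] 0.14424988835807973 [-13.06   5.51   0.  ]
0.5 [0.65447412 0.13682439] 0.11670813550614523 [-13.94   6.09   0.  ]
0.75 [0.65794243 0.13769154] 0.088 [-14.24   6.28   0.  ]
1 [0.65447412 0.13682439] 0.05980522487760495 [-13.94   6.09   0.  ]
```

Outlet and rim agree within about 2 mm in the scene view, and the outlet is 175 mm from the axis, close to the given 178. Next I go above the lever and align with it.

Call:
apply_moves([
  [[-2,0.9,0,0,0,-0.1,0],[-4.5,1.9,0,0,0,-0.2,0],[-7,2.9,0,0,0,-0.3,0],[-9.5,3.9,0,0,0,-0.4,0],[-11.3,4.5,0,0,0,-0.5,0],[-11.8,4.7,0,0,0,-0.57,0],[-11.8,4.7,0,0,0,-0.57,0]],
])

```text
time_s: 7.25
eef_pos: [0.6295, 0.131, 0.2741]
eef_rot: [-0.002, -0.118, 0.993, 0.0]
wrist_force: [-0.4, 0.1, -0.3]
opening: 0.002
```

Run:
```python
from bench import *
import cv2, numpy as np
from h import *
o=get_obs();print(o["eef_pos"],o["eef_rot"])
b=camera("scene");cv2.imwrite("pics/sc4.png",b[:,:,::-1])
a=camera("top");cv2.imwrite("pics/top4.png",a[:,:,::-1])
l=cv2.resize(b[170:300,220:350],(400,400),interpolation=cv2.INTER_CUBIC)
r=cv2.resize(a[190:290,200:300],(400,400),interpolation=cv2.INTER_CUBIC)
cv2.imwrite("pics/v4.png",np.hstack([l,r])[:,:,::-1])
X=np.array([np.cos(.245),np.sin(.245)]);Y=np.array([-X[1],X[0]])
for q in np.arange(0,1.05,.125):
    r=115;a=.75-q;p=col+X*(-.03+r/1e3*np.cos(a))+.031*Y;print(q,tool(p,o,.08+r/1e3*np.sin(a)+.008/np.cos(a)+.019))
```

```text
[0.62952727 0.13096199 0.27407349] [-2.31567456e-03 -1.18323086e-01  9.92972430e-01  1.95450856e-04]
0.0 [ 0.13 -0.05  8.58]
0.125 [-0.79 -0.04  9.79]
0.25 [-1.56 -0.03 11.08]
0.375 [-2.18 -0.03 12.43]
0.5 [-2.63 -0.03 13.82]
0.625 [-2.9  -0.03 15.25]
0.75 [-3.   -0.03 16.69]
0.875 [-2.91 -0.03 18.12]
1.0 [-2.65 -0.03 19.51]
```

View pics/v4.png

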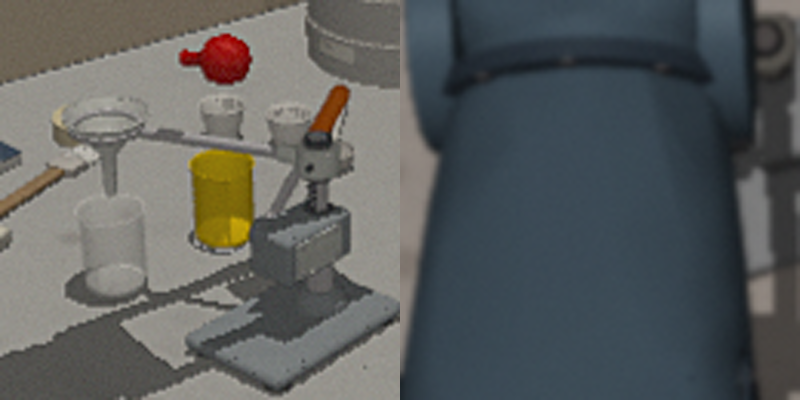

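The scene view shows the stem end above the beaker mouth. The top view is hidden by the robot, and the earlier partial top view hinted at some overshoot. I'll step aside for one clean top look before lowering.

Call:
apply_moves([
  [[1,-3,0,0,0,0,0],[2.5,-7.5,0,0,0,0,0],[4,-12,0,0,0,0,0],[5.5,-16.5,0,0,0,0,0],[7,-21,0,0,0,0,0],[8.5,-25.5,0,0,0,0,0],[9.5,-29,0,0,0,0,0],[10,-31,0,0,0,0,0]],
])

```text
time_s: 8.15
eef_pos: [0.6044, -0.1959, 0.2768]
eef_rot: [-0.0, -0.116, 0.993, -0.0]
wrist_force: [-1.2, -0.1, 0.3]
opening: -0.002
```

Run:
```python
from bench import *
import cv2, numpy as np
a=camera("top");cv2.imwrite("pics/top5.png",a[:,:,::-1])
cv2.imwrite("pics/v5.png",cv2.resize(a[180:280,200:310],(660,600),interpolation=cv2.INTER_CUBIC)[:,:,::-1])
```

```text
(no output)
```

View pics/v5.png

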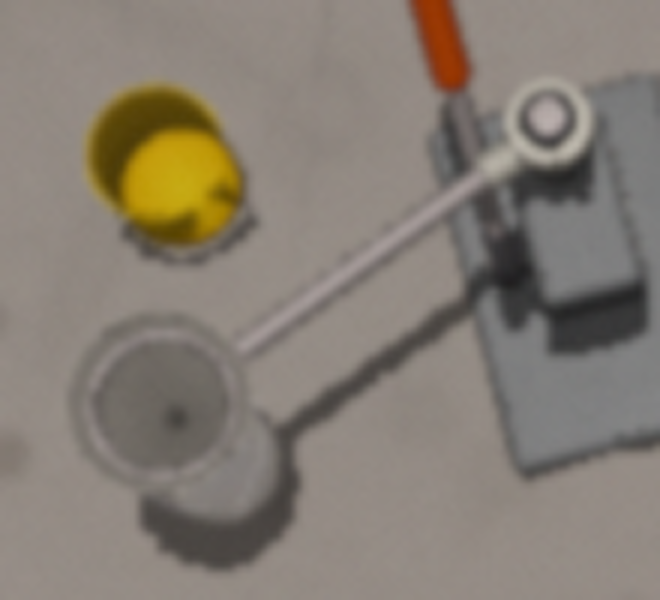

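Run:
```python
from bench import *
from h import *
t=get_calibration("top")
T=lambda u,v,z:ray(t,200+u/6-.42,180+v/6-.42,z)
h=T(547,118,.162);m=T(157,401,.155)
print(h,m,np.linalg.norm((h-m)[:2]),"hole",T(177,418,.082),T(177,418,.1))
print("base right edge y-26mm:",T(280,460,0)[1]+.026,"bottom x+:",T(220,522,0)[0]+.026)
d=(m-h)[:2];print("outlet",h[:2]+.178*d/np.linalg.norm(d),"th",np.arctan2(d[1],d[0]))
```

```text
[0.58272871 0.08788818 0.162     ] [0.48132617 0.2338645  0.155     ] 0.17774014649717515 hole [0.48632326 0.23841004 0.082     ] [0.48347884 0.23546438 0.1       ]
base right edge y-26mm: 0.2352890008938045 bottom x+: 0.48159367495610567
outlet [0.48117792 0.23407791] th 2.177923084029875
```

Top view: hub centre is at (547,118), funnel mouth centre at (157,401), a 177.7 mm radius against the given 178. That puts the outlet at (0.481, 0.234), against a beaker centre of about (0.479, 0.233), so it is well within 14 mm. Now I go back to press the lever.

Call:
apply_moves([
  [[-1,3,0,0,0,0,0],[-2.5,7.5,0,0,0,0,0],[-4,12,0,0,0,0,0],[-5.5,16.5,0,0,0,0,0],[-7,21,0,0,0,0,0],[-8.5,25.5,0,0,0,0,0],[-9.5,29,0,0,0,0,0],[-10.2,31,0,0,0,0,0]],
])

```text
time_s: 9.0
eef_pos: [0.6307, 0.1368, 0.277]
eef_rot: [-0.0, -0.12, 0.993, 0.001]
wrist_force: [-0.3, -1.2, -0.1]
opening: 0.0
```

Call:
apply_moves([
  [[0,0,1.5,0,0,0,0],[0,0,4,0,0,0,0],[0,0,6,0,0,0,0],[0,0,7,0,0,0,0],[0,0,7,0,0,0,0]],
])

```text
time_s: 9.5
eef_pos: [0.6304, 0.1317, 0.2047]
eef_rot: [-0.002, -0.118, 0.993, 0.0]
wrist_force: [0.1, 1.1, 0.2]
opening: 0.001
```

Run:
```python
from bench import *
from h import *
o=get_obs();print(o["eef_pos"],o["wrist_force"])
X=np.array([np.cos(.245),np.sin(.245)]);Y=np.array([-X[1],X[0]])
for q in np.arange(0,1.05,.125):
    r=115;a=.75-q;p=col+X*(-.03+r/1e3*np.cos(a))+.031*Y;print(q,tool(p,o,.08+r/1e3*np.sin(a)+.008/np.cos(a)+.019))
```

```text
[0.63039969 0.13169113 0.20469236] [0.13619949 1.08029003 0.18764738]
0.0 [ 0.26 -0.09  1.64]
0.125 [-0.66 -0.08  2.85]
0.25 [-1.43 -0.08  4.14]
0.375 [-2.04 -0.07  5.49]
0.5 [-2.49 -0.07  6.89]
0.625 [-2.77 -0.07  8.32]
0.75 [-2.86 -0.07  9.76]
0.875 [-2.78 -0.07 11.18]
1.0 [-2.52 -0.08 12.58]
```

Call:
apply_moves([
  [[0.2,-0.1,0.8,0,0,0,0],[0.2,-0.1,1.4,0,0,0,0],[-0.1,-0.1,1.9,0,0,0,0],[-0.4,-0.1,2.4,0,0,0,0],[-0.7,-0.1,2.9,0,0,0,0],[-1.0,-0.1,3.4,0,0,0,0],[-1.3,-0.1,3.9,0,0,0,0],[-1.5,-0.1,4.3,0,0,0,0]],
])

```text
time_s: 10.3
eef_pos: [0.6474, 0.1347, 0.1641]
eef_rot: [0.0, -0.118, 0.993, -0.0]
wrist_force: [2.9, 0.6, 4.2]
opening: -0.0
```

Call:
apply_moves([
  [[-0.2,0,0.5,0,0,0,0],[-0.4,0,1.0,0,0,0,0],[-0.6,0,1.5,0,0,0,0],[-0.8,0,2.0,0,0,0,0],[-0.95,0,2.5,0,0,0,0],[-1.05,0,3.0,0,0,0,0],[-1.15,0,3.5,0,0,0,0],[-1.2,0,4.0,0,0,0,0]],
])

```text
time_s: 11.1
eef_pos: [0.6586, 0.1375, 0.1239]
eef_rot: [0.0, -0.118, 0.993, 0.0]
wrist_force: [0.7, 0.9, 2.7]
opening: -0.001
```

Run:
```python
from bench import *
import cv2, numpy as np
b=camera("scene");cv2.imwrite("pics/v6.png",cv2.resize(b[160:320,210:370],(600,600),interpolation=cv2.INTER_CUBIC)[:,:,::-1])
```

```text
(no output)
```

View pics/v6.png

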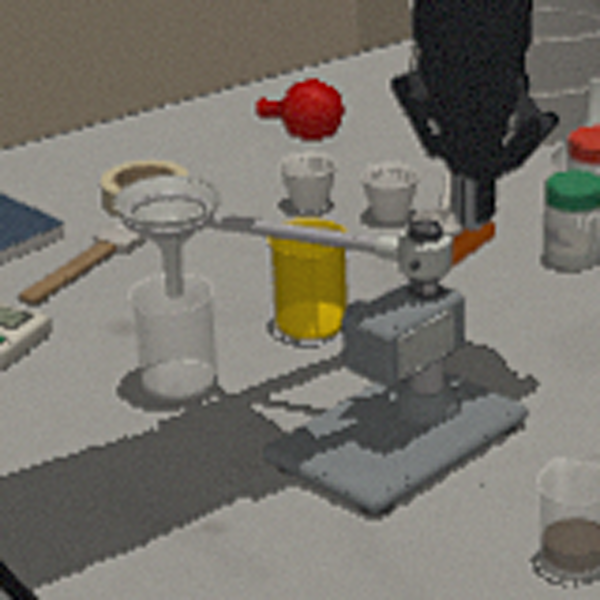

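The fingertip is on the orange handle at about (480,230). The funnel has sunk and its stem at about (175,290) is centred in the beaker mouth. I keep pressing.

Call:
apply_moves([
  [[-0.1,0,0.5,0,0,0,0],[-0.1,0,1.0,0,0,0,0],[-0.15,0,1.5,0,0,0,0],[-0.15,0,2.0,0,0,0,0],[-0.1,0,2.5,0,0,0,0],[-0.05,0,3.0,0,0,0,0],[0,0,3.5,0,0,0,0],[0.05,0,3.9,0,0,0,0]],
])

```text
time_s: 11.95
eef_pos: [0.658, 0.1373, 0.0848]
eef_rot: [0.0, -0.118, 0.993, -0.0]
wrist_force: [2.1, 0.8, 1.5]
opening: 0.0
```

Call:
apply_moves([
  [[0,0,0.2,0,0,0,0],[0,0,0.35,0,0,0,0]],
])

```text
time_s: 12.15
eef_pos: [0.6576, 0.1372, 0.0814]
eef_rot: [-0.001, -0.118, 0.993, -0.0]
wrist_force: [0.5, -0.4, 2.8]
opening: 0.0
```

Call:
apply_moves([
  [[0,0,0.15,0,0,0,0],[0,0,0.25,0,0,0,0]],
])

```text
time_s: 12.35
eef_pos: [0.6576, 0.1372, 0.0796]
eef_rot: [-0.001, -0.118, 0.993, -0.0]
wrist_force: [-4.0, -2.0, 9.8]
opening: 0.0
```

The force has jumped to about 10 N at the expected stop height, so the lever is on its stop. I retract and take a last look.

Call:
apply_moves([
  [[0,0,-0.5,0,0,0,0],[0,0,-2,0,0,0,0],[0,0,-5,0,0,0,0],[0,0,-9,0,0,0,0],[0,0,-13,0,0,0,0],[0,0,-17,0,0,0,0],[0,0,-19,0,0,0,0],[0,0,-19.5,0,0,0,0]],
])

```text
time_s: 13.15
eef_pos: [0.6594, 0.1375, 0.2793]
eef_rot: [0.003, -0.118, 0.993, -0.0]
wrist_force: [-0.4, -0.5, 0.3]
opening: -0.0
```

Call:
apply_moves([
  [[1,-3,0,0,0,0,0],[2.5,-7.5,0,0,0,0,0],[4,-12,0,0,0,0,0],[5.5,-16.5,0,0,0,0,0],[7,-21,0,0,0,0,0],[8.5,-25.5,0,0,0,0,0],[9.5,-29,0,0,0,0,0],[10,-31,0,0,0,0,0]],
])

```text
time_s: 13.95
eef_pos: [0.6324, -0.1903, 0.2728]
eef_rot: [-0.001, -0.117, 0.993, 0.0]
wrist_force: [1.1, -0.6, -0.2]
opening: 0.005
```

Run:
```python
from bench import *
import cv2, numpy as np
a=camera("top");b=camera("scene")
l=cv2.resize(b[200:300,220:350],(520,400),interpolation=cv2.INTER_CUBIC)
r=cv2.resize(a[190:290,210:280],(280,400),interpolation=cv2.INTER_CUBIC)
cv2.imwrite("pics/v7.png",np.hstack([l,r])[:,:,::-1])
```

```text
(no output)
```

View pics/v7.png

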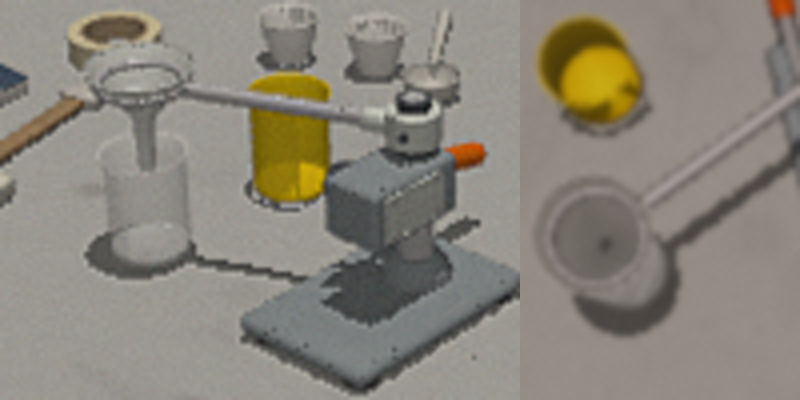

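The stem end at (147,168) stands centrally in the beaker mouth (x from 97 to 188). The handle tip is at (485,152), against (481,146) predicted for a lever angle of 1.0. The beaker hasn't moved, so I hand in.

Run:
```python
from bench import *
print(hand_in())
```

```text
the job is handed in; nothing more can be done
None
```

The funnel's stem now stands in the mouth of the clear empty beaker with the feed lever at its stop, and the job was handed in at about 14 s. The hand-in gives no verdict, so these are my own checks:

- **Swing arm:** I pushed the bare rod with the closed fingertips, wrist force about 2 N, until the outlet hung over the beaker. From above, the outlet was at (0.481, 0.234) and the beaker's middle at about (0.479, 0.233). The two cameras' estimates of the beaker's middle were up to 12 mm apart. Outlet and beaker differed by 2 to 7 mm within any one view.
- **Lever:** I pressed the orange handle down until the force jumped to about 10 N at the height expected for the stop. The last picture shows the handle tip within about 2 px of where it should be with the lever at its stop.
- **Last pictures:** the stem stands inside the mouth, about central, and the empty beaker looks unmoved. The robot is retracted and touches nothing. I did not re-check the soil beaker, marker, timer and stoppers at the end; the fingers never came near them at low height.

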